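# Stow the till rolls in the wide drawer

### The arm

A 7-joint arm with a two-finger parallel gripper is mounted at the origin on a cart in front of the work surface, level with it; the furniture and walls round the work are solid. World frame = base frame: x ahead of the robot, y to its left, z up, the work surface at z = 0. Lengths are in mm, angles in rad, forces in N, time in s.
With the tool pointing down it reaches from about 425 to 1025 mm from the base axis. Payload 9.4 kg.
Tool frame: the origin (TCP) lies at the centre of the arm's flange, where the gripper is bolted on; the fingertips stand 173 mm ahead of it and the grasp point (between the pads) lies 155 mm ahead of it; z points along the fingers, y is the line along which they close (so a half turn about z gives the same grasp; the last joint's range is limited). The gripper opens to 85 mm and grips with 20 to 120 N. Pads are 22 mm wide; open, the fingers measure 114 mm over their backs; the gripper's body (76 mm by 85 mm) begins 54 mm behind the grasp point. The pads swing forward as they close: fully open they stand 13 mm farther back than shut.
Start: joints at [1.083, 0.599, -0.003, 1.599, 0.002, 0.943, -0.08], TCP at [289.522, -664.682, 404.675] pointing down, gripper open.
Joint ranges: [-2.57, 2.57], [-0.35, 1.97], [-1.29, 1.29], [0.11, 2.56], [-1.05, 4.19], [0.11, 1.86], [-2.63, 2.63]. Speed limits (rad/s): [2.22, 2.22, 3.01, 3.01, 3.14, 3.14, 3.14].

### API

Orientations are given as a unit quaternion [x, y, z, w].
In Python, from station import r gives the robot as it stands.
- The arm moves only by the tool apply_moves, never from a script. Its argument "commands" is a list of rows, each a list of 3 entries, a list of its own where there are three numbers: the shift along the tool's x, y, z normalised to -1 to 1, where 1 is 2 cm, then the turn, a rotation vector about the tool's x, y, z normalised to -1 to 1, where 1 is 5 degrees, then the gripper command: -1 is shut, 1 is fully open, values between are in proportion. In form: [[[dx, dy, dz], [rx, ry, rz], hand], ...]. A call has 1 to 8 rows; each row shifts and turns the commanded pose from where the row before left it, along the tool's axes as they then stand; what a row does not reach is not made up. A row lasts 1/8 s, in which the tool goes at most 62.5 mm and 10.7 degrees, less where a joint would pass 70% of its speed; a pose out of reach is approached as far as the arm can. A call with a number of a shift or a turn outside -1 to 1 is refused whole. A call with a gripper value outside its range is refused whole. The fingers move at their own pace and stop on an object; "squeeze" is the grip in N (left out, the last holds). Time passes only in rows, so rows that do not move let the fingers close. It gives the time, the measured TCP pose, the force, the opening and the grip force at its end, in the units of the state.
- r.state(): the state, without advancing time (a new reading comes with each control period).
- r.get_image(name): name is "side" or "top" or "wrist"; returns (picture, depth): 420x560x3 uint8, red, green, blue; 420x560 float32, mm along the optical axis (not along the pixel's ray), 0 where there is no reading.
- r.camera_params(name): a dict with "K" (3x3 intrinsics, pixels), "cam_to_world" (4x4, takes a point from camera to world coordinates). Camera axes: x right, y down, z forward; pixel columns grow to the right and rows downward; lengths in mm; the calibration is good to about 2 mm. A picture is of the moment at which its call begins: read the wrist's pose just before it. camera_params takes no time and is no camera call; for the wrist camera it gives the pose at the moment of the call.
- r.job_done(): hands the job in; it is judged then, once.
Trained networks look in the newest picture that a camera, given by its name, has taken for a name from the list of things; names that differ only in an ending like _2 or _b are one class to them, and where a whole thing is asked for, a point or a joint stands for the part that bears it (a point fixed in the world has none). Each returns a list of dicts, best first, with "confidence" (0 to 1); they miss things now and then, are a little off and sometimes report something else, mostly with a low value. They report only what shows in the picture. A call takes as long as a camera call. They do not tell look-alikes from the thing itself.
- r.look_for(camera, query): "at" ([x, y, z] in mm, in the coordinates of the camera as it stood for that picture, good to about 4 mm: the middle of the surface that is visible of it).
- r.masks_of(camera, query): "region" (420x560 bool, what is visible of it).
- r.mark_of(camera, query): "at" ([x, y, z] in mm, in the coordinates of the camera as it stood for that picture, good to about 4 mm: a listed point, or the origin of a listed thing).
The state is a dict: "time_s": time; "qpos": joint angles; "joint_velocities": joint speeds; "effort": joint torques, N m; "position": TCP position; "tool_rot": TCP orientation; "ft_force": force on the tool from outside, world axes, zero at the start; "wrist_torque": the same for the moment, N m; "opening": opening from 0.0 (shut) to 1.0 (fully open); "grasp_force": force on a finger pad.
Only numpy, scipy, OpenCV 4.12 (cv2) and the standard library are available. Lean on these libraries where they do the work, as an engineer would, in place of code of your own. Each camera call takes 0.05 s, during which the arm holds its last target. There are 200 camera calls.

### The job

Pull the drawer of the wider drawer unit right out to its stop, stand both till rolls upright on its floor, and leave it pulled fully out. One roll stands in the drawer's way: move it clear first, and do not let the drawer run into it. Leave the narrow drawer shut and everything else where it stands.

Things in the scene. Friction and masses are not known exactly. Their poses are not given: they have to be found in the camera images.
- wide_unit: the wider counter-top drawer unit of plain light wood, fixed to the counter: 190 mm wide (its own y), 180 deep (x, drawer front included), 100 tall. Origin: centre of its underside on the counter; its own -x axis points out of the drawer front, the way the drawer is pulled; z up
- narrow_unit: the narrower counter-top drawer unit of plain light wood, fixed to the counter: 130 mm wide (its own y), 180 deep (x, drawer front included), 100 tall. Origin: centre of its underside on the counter; its own -x axis points out of the drawer front, the way the drawer is pulled; z up
- wide_handle (a point): middle of the wide drawer's steel bar handle, 68 mm above the counter and 35 mm in front of the drawer front; the round bar is 11 mm thick, 91 mm long (60 mm clear between its two posts) and runs level along the unit's y axis; the gap between bar and front is 29 mm; moves with the drawer; point axes parallel to the unit's
- narrow_handle (a point): middle of the narrow drawer's steel bar handle, 68 mm above the counter and 35 mm in front of the drawer front; the round bar is 11 mm thick, 91 mm long (60 mm clear between its two posts) and runs level along the unit's y axis; the gap between bar and front is 29 mm; moves with the drawer; point axes parallel to the unit's
- wide_floor (a point): point on top of the wide drawer's floor, 28 mm above the counter; moves with the drawer, axes as the unit's. Clear floor: x = -76 mm (inside of the 14 mm front) to +71 mm (back wall), y = -75 to +75 mm. Side and back walls rise 22 mm above the floor, 8 mm thick; the front reaches 87 mm above the counter. At the stop, what lies behind x = +59 mm is still under the unit's top
- wide_drawer (a joint): wide drawer's slide, in m: 0 shut, 0.135 pulled out to its stop; it stays where it is left and slides with about 3 N of friction
- narrow_drawer (a joint): narrow drawer's slide, in m: 0 shut, 0.135 pulled out to its stop; it stays where it is left and slides with about 3 N of friction
- till_roll_1_center (a point): centre (half-way up) of a plain white paper till roll, an upright solid cylinder 53 mm across and 57 tall, about 70 g, standing on the counter at the start; one of the two rolls, either one, stands in the wide drawer's way; z is the roll's axis
- till_roll_2_center (a point): centre (half-way up) of a plain white paper till roll, an upright solid cylinder 53 mm across and 57 tall, about 70 g, standing on the counter at the start; one of the two rolls, either one, stands in the wide drawer's way; z is the roll's axis
- jam_jar_center (a point): bystander: jam jar with screw lid, 65 mm across, 97 tall, standing in front of the narrow unit; centre, half-way up
- muffin_center (a point): bystander: muffin, 85 mm across, 73 tall, on the counter near the robot; centre, half-way up
- sanitiser_center (a point): bystander: pump bottle, 60 x 81 mm, 223 tall; centre, half-way up
- juice_bottle_center (a point): bystander: plastic bottle, 71 mm across, 205 tall; centre, half-way up
- drink_can_center (a point): bystander: tall can, 66 mm across, 168 tall; centre, half-way up
- order_pad_center (a point): bystander: flat paper pad, 150 x 100 mm, 13 thick, long side along its own x axis; centre, half-way up
- coin_bowl_center (a point): bystander: shallow bowl, 112 mm across, 33 tall, on top of the wide unit; centre, half-way up
- espresso_cup_center (a point): bystander: small cup with a handle, 60 mm across, 87 mm with the handle, 56 tall, on top of the narrow unit; centre, half-way up
Not all that is in view belongs to the job. Leave any green or yellow look-alike of the part that bears till_roll_1_center alone.

How it is judged (in metres and radians):
On the way:
1. the wide drawer is pulled out to its stop (value of joint wide_drawer above 0.128 m), for 0.2 s.
At the end, for the whole second after the job is handed in: The wide drawer is out to within 13 mm of its stop, both till rolls stand upright (within 0.12 rad) and still on its floor between its walls, and the narrow drawer is shut (less than 25 mm out) (value of joint wide_drawer above 0.122 m and value of joint narrow_drawer below 0.025 m and x of till_roll_1_center in the frame of wide_floor between -0.056 and 0.051 m and y of till_roll_1_center in the frame of wide_floor between -0.055 and 0.055 m and z of till_roll_1_center in the frame of wide_floor between 0.022 and 0.036 m and angle between each of till_roll_1_center, till_roll_2_center's own z axis and vertical below 0.12 rad and linear speed of each of till_roll_1, till_roll_2 below 0.02 m/s and x of till_roll_2_center in the frame of wide_floor between -0.056 and 0.051 m and y of till_roll_2_center in the frame of wide_floor between -0.055 and 0.055 m and z of till_roll_2_center in the frame of wide_floor between 0.022 and 0.036 m); the robot touches nothing.
It fails at once if the drawer runs into a roll that stands on the counter (contact force between wide_drawer and till_roll_1 above 0.5 N and height (world z) of till_roll_1_center below 0.04 m).
It fails at once if the drawer runs into a roll that stands on the counter (contact force between wide_drawer and till_roll_2 above 0.5 N and height (world z) of till_roll_2_center below 0.04 m).
It fails at once if the narrow drawer is pulled out (value of joint narrow_drawer above 0.03 m).
It fails at once if another thing on the counter or the units is moved by more than 30 mm (distance of any of jam_jar_center, muffin_center, sanitiser_center, juice_bottle_center, drink_can_center, order_pad_center, coin_bowl_center, espresso_cup_center from where it was at the start of the episode above 0.03 m).
It also fails if it takes over 72 s, if anything falls off the work surface, if the arm or the gripper's body presses on something with over 40 N, if the wrist force passes 120 N, or if a joint passes its speed limit or range.

## Working session

There is one attempt and no reset: what is moved stays moved. The work goes in short steps, Python scripts to look and compute and a tool call to move; the robot and the scene stay as the last step left them, time stands still between calls to the robot, and variables do not carry over. Pictures are saved under pics/ and viewed, at most 10 in all, crops included, and the job is handed in when it is done.

Besides the shell and the picture viewer there is one more tool, called after ">>>" by a JSON object that holds its "method" and its "body". apply_moves: Moves the arm, as the interface text tells. Its arguments: {"type":"object","properties":{"commands":{"type":"array","items":{"type":"array"}},"squeeze":{"type":"number"}},"required":["commands"]}

```bash
mkdir -p pics
cat > h.py <<'E'
from station import r
import numpy as np, cv2
def w(cam,p):
    T=np.array(r.camera_params(cam)["cam_to_world"]); return (T@np.r_[p,1])[:3]
def snap(cam,name):
    im,d=r.get_image(cam); cv2.imwrite(f"pics/{name}.png",im[:,:,::-1]); return im,d
def pix(cam,P):
    c=r.camera_params(cam);q=np.linalg.inv(np.array(c["cam_to_world"]))@np.r_[P,1];u=np.array(c["K"])@q[:3];return (u[:2]/u[2]).round()
E
python3 - <<'E'
from h import *
s=r.state();print(s["time_s"],s["position"],s["tool_rot"],s["opening"])
ims=[snap(c,c+"0")[0] for c in("top","side")]
for c in("top","side"):
    for n in["wide_handle","narrow_handle","wide_unit","narrow_unit","wide_floor","till_roll_1_center","jam_jar_center","muffin_center","sanitiser_center","juice_bottle_center","drink_can_center","order_pad_center","coin_bowl_center","espresso_cup_center"]:
        for m in r.mark_of(c,n):
            p=w(c,m["at"])
            if m["confidence"]>.25: print(c,n,round(m["confidence"],2),p.round(),pix(c,p))
print(r.state()["time_s"])
E
```

```text
0.0 [ 289.46447321 -664.47700912  403.79662656] [ 9.78967915e-01  2.04012734e-01 -2.32927113e-04 -7.56508132e-04] 0.9981691705393025
top wide_handle 0.66 [603. -27.  66.] [279. 200.]
top wide_handle 0.52 [ 604. -318.  111.] [354. 183.]
top wide_unit 0.91 [730. -49.   2.] [280. 186.]
top narrow_unit 0.74 [726. 232.  -0.] [211. 195.]
top wide_floor 0.97 [728. -52.  27.] [281. 182.]
top till_roll_1_center 0.55 [ 331. -331.   25.] [373. 253.]
top till_roll_1_center 0.49 [ 356. -506.   27.] [417. 241.]
top jam_jar_center 0.78 [484. 272.  45.] [204. 238.]
top jam_jar_center 0.49 [637. 430. 101.] [158. 202.]
top muffin_center 0.67 [ 389. -212.   36.] [338. 243.]
top sanitiser_center 0.8 [ 607. -315.  110.] [353. 183.]
top juice_bottle_center 0.74 [634. 426. 102.] [159. 203.]
top juice_bottle_center 0.39 [379.  52.   4.] [268. 260.]
top drink_can_center 0.65 [445. 430.  82.] [159. 247.]
top order_pad_center 0.69 [379.  52.   5.] [267. 260.]
top order_pad_center 0.59 [ 386. -214.   40.] [339. 243.]
top coin_bowl_center 0.84 [747. -39. 115.] [277. 164.]
top espresso_cup_center 0.7 [764. 231. 1
[... 382 characters left out ...]
390. 218.]
side till_roll_1_center 0.58 [ 453. -323.   33.] [363. 200.]
side till_roll_1_center 0.56 [534.  36.  34.] [274. 234.]
side jam_jar_center 0.68 [483. 276.  45.] [222. 279.]
side muffin_center 0.77 [ 391. -211.   35.] [357. 222.]
side sanitiser_center 0.94 [ 605. -314.  112.] [333. 165.]
side juice_bottle_center 0.63 [633. 431. 105.] [142. 263.]
side drink_can_center 0.78 [450. 437.  82.] [176. 311.]
side order_pad_center 0.94 [377.  52.   2.] [304. 271.]
side coin_bowl_center 0.67 [744. -34. 117.] [250. 177.]
side coin_bowl_center 0.59 [533.  36.  30.] [274. 235.]
side coin_bowl_center 0.44 [632. 431. 102.] [142. 264.]
side espresso_cup_center 0.77 [761. 226. 123.] [182. 204.]
1.5
```

View pics/top0.png

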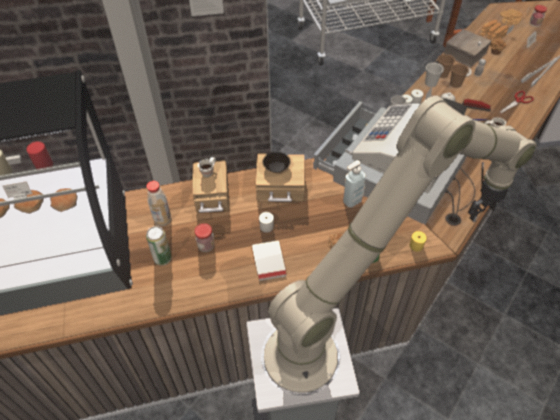

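View pics/side0.png

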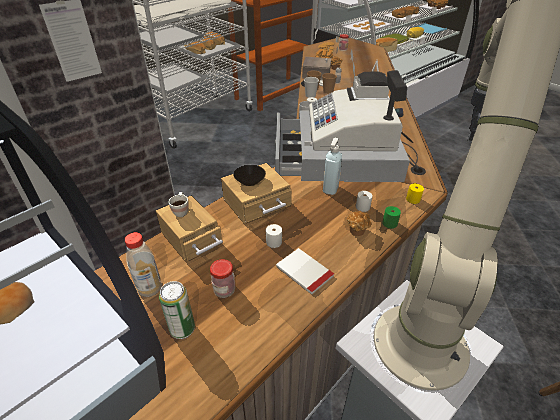

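The till-roll candidates in the side picture are white (274,235), white (363,200), green (391,217) and yellow (414,194). The two white ones fit "plain white". I'll confirm this in one crop and measure the unit's yaw and the roll positions.

Run:
```python
from h import *
def cloud(cam,d):
    c=r.camera_params(cam);K=np.array(c["K"]);T=np.array(c["cam_to_world"])
    v,u=np.mgrid[:420,:560]; P=np.stack([(u-K[0,2])/K[0,0]*d,(v-K[1,2])/K[1,1]*d,d],-1)
    return P@T[:3,:3].T+T[:3,3]
for cam in("side","top"):
    im,d=r.get_image(cam);C=cloud(cam,d)
    for n in("wide_unit","narrow_unit"):
        for m in r.masks_of(cam,n)[:1]:
            P=C[m["region"]&(d>0)]; t=P[(abs(P[:,2]-100)<7)]
            print(cam,n,len(t),cv2.minAreaRect(t[:,:2].astype(np.float32)),t[:,2].mean())
            low=P[(P[:,2]>15)&(P[:,2]<55)]
            f=cv2.fitLine(low[:,:2].astype(np.float32),cv2.DIST_HUBER,0,.01,.01).ravel();print(" front line",f, np.degrees(np.arctan2(-f[0],f[1])) )
    for X in((534,36),(453,-323)):
        s=(np.hypot(C[...,0]-X[0],C[...,1]-X[1])<45)&(d>0)&(im.min(-1)>100)
        t=C[s&(abs(C[...,2]-57)<6)]
        if len(t)>4: print(cam,"roll top",len(t),t.mean(0).round(1),((t.min(0)+t.max(0))/2).round(1),t.max(0)-t.min(0))
    if cam=="side": cv2.imwrite("pics/crop1.png",cv2.resize(im[160:290,200:440,::-1],None,fx=3,fy=3,interpolation=cv2.INTER_CUBIC))
print(r.state()["time_s"])
```

```text
side wide_unit 1097 ((733.509521484375, -47.97871398925781), (192.0497283935547, 179.53826904296875), 79.49158477783203) 99.73581624885414
 front line [ 5.0351572e-01  8.6398607e-01  6.5789227e+02 -2.0671055e+01] -30.232872
side narrow_unit 1179 ((730.9218139648438, 233.13775634765625), (130.99252319335938, 166.79689025878906), 86.21722412109375) 99.89187169532858
 front line [9.7047806e-01 2.4118941e-01 7.1154401e+02 2.7791357e+02] -76.04324
side roll top 157 [530.6  40.   57.1] [532.   38.4  56.6] [51.3453272  54.82862089 10.43040591]
side roll top 112 [ 451.1 -322.4   56.8] [ 452.7 -324.4   55.8] [50.30460609 54.70157154  9.58893807]
top wide_unit 910 ((721.915771484375, -48.7186279296875), (189.7624053955078, 190.98422241210938), 80.1373062133789) 99.28018967914305
 front line [ 1.7588738e-01  9.8441029e-01  6.3802557e+02 -4.4416599e+01] -10.130302
top narrow_unit 753 ((720.9689331054688, 230.3778076171875), (128.5337677001953, 193.12225341796875), 86.9322509765625) 99.55770250554093
 front line [  0.68805647  -0.72565717 666.9766     228.21951   ] -136.52353
top roll top 99 [530.6  35.8  56.2] [534.9  36.4  56.9] [53.38469411 50.42810023 11.78271742]
1.8
```

View pics/crop1.png

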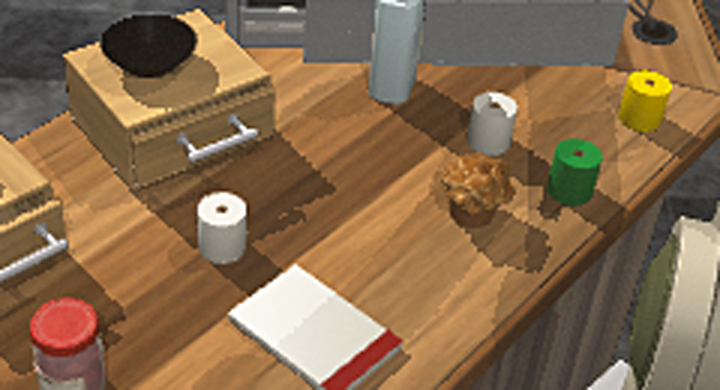

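The crop confirms it. The two white rolls are at crop (222,228) and (493,123), which is about (533,37) and (452,-323) in the world. The green one (576,172) and the yellow one (647,100) are look-alikes. The wide unit sits at about (728,-49) with a yaw of about -10.1°. Roll A at (533,37) stands in the drawer's way. I'll move towards it now.

>>> {"method": "apply_moves", "body": {"commands": [[[0.93,-1,0],[0,0,-1],1],[[1,-0.9,0],[0,0,-1],1],[[1,-0.75,0],[0,0,-1],1],[[1,-0.62,0],[0,0,-1],1],[[1,-0.51,0],[0,0,-1],1],[[1,-0.4,0],[0,0,-1],1],[[1,-0.31,0],[0,0,-1],1],[[1,-0.21,0],[0,0,-1],1]]}}

```text
time_s: 2.8
position: [352.5, -486.7, 404.8]
tool_rot: [0.849, 0.528, -0.0, 0.0]
ft_force: [0.1, -0.6, -0.8]
opening: 0.996
grasp_force: 0.0
```

>>> {"method": "apply_moves", "body": {"commands": [[[1,-0.13,0],[0,0,-1],1],[[1,-0.04,0],[0,0,-1],1],[[1,0.04,0],[0,0,-1],1],[[1,0.13,0],[0,0,-0.28],1],[[1,0.16,0],[0,0,0],1],[[1,0.16,0.3],[0,0,0],1],[[1,0.16,0.3],[0,0,0],1],[[1,0.16,0.3],[0,0,0],1]]}}

```text
time_s: 3.8
position: [405.4, -333.7, 386.6]
tool_rot: [0.767, 0.642, 0.0, 0.0]
ft_force: [0.7, -0.3, 1.1]
opening: 0.999
grasp_force: 0.0
```

```bash
cat >> h.py <<'E'
from scipy.spatial.transform import Rotation as R
U=np.array([728,-49]);YW=np.radians(-10.1)
def u2w(x,y): return U+np.array([[np.cos(YW),-np.sin(YW)],[np.sin(YW),np.cos(YW)]])@[x,y]
def go(*T):
    "units (20 mm) along tool axes to TCP target, and yaw still to turn (units of 5 deg)"
    s=r.state();Q=R.from_quat(s["tool_rot"]);M=Q.as_matrix()
    yaw=np.degrees(np.arctan2(M[1,0],M[0,0]))
    print("t",round(s["time_s"],2),"pos",np.round(s["position"],1),"xyaw",round(yaw,1),"tilt z",M[:,2].round(3),"F",np.round(s["ft_force"],1),"open",round(s["opening"],3),"grip",np.round(s["grasp_force"],1))
    for t in T:
        print("to",np.round(t,1),"units",(Q.inv().apply(np.array(t)-s["position"])/20).round(2))
    print("rz units",round(-(79.9-yaw)/5,2))
E
python3 -c "
from h import *
go([533,37,330],[533,37,191])"
```

```text
t 3.8 pos [ 405.4 -333.7  386.6] xyaw 79.9 tilt z [ 0. -0. -1.] F [ 0.7 -0.3  1.1] open 0.999 grip 0.0
to [533  37 330] units [19.37  3.02  2.83]
to [533  37 191] units [19.37  3.01  9.78]
rz units -0.01
```

>>> {"method": "apply_moves", "body": {"commands": [[[1,0.15,0.1],[0,0,0],1],[[1,0.15,0.1],[0,0,0],1],[[1,0.15,0.1],[0,0,0],1],[[1,0.15,0.1],[0,0,0],1],[[1,0.15,0.1],[0,0,0],1],[[1,0.15,0.1],[0,0,0],1],[[1,0.15,0.1],[0,0,0],1],[[1,0.15,0.1],[0,0,0],1]]}}

```text
time_s: 4.8
position: [456.8, -180.3, 370.7]
tool_rot: [0.767, 0.642, 0.0, 0.0]
ft_force: [0.1, -0.3, 0.2]
opening: 1.002
grasp_force: 0.0
```

>>> {"method": "apply_moves", "body": {"commands": [[[1,0.15,0.2],[0,0,0],1],[[1,0.15,0.2],[0,0,0],1],[[1,0.15,0.2],[0,0,0],1],[[1,0.15,0.2],[0,0,0],1],[[1,0.15,0.3],[0,0,0],1],[[1,0.15,0.3],[0,0,0],1],[[1,0.15,0.3],[0,0,0],1],[[1,0.15,0.3],[0,0,0],1]]}}

```text
time_s: 5.8
position: [508.3, -26.9, 330.6]
tool_rot: [0.767, 0.642, 0.0, 0.0]
ft_force: [-0.4, -0.3, 0.2]
opening: 1.0
grasp_force: 0.0
```

```bash
python3 -c "
from h import *
go([533,37,330],[533,37,191])
snap('wrist','w1')
for n in ('till_roll_1_center','wide_handle','wide_unit'):
  for m in r.mark_of('wrist',n): print(n,round(m['confidence'],2),w('wrist',m['at']).round(1))
print(r.state()['time_s'])"
```

```text
t 5.8 pos [508.3 -26.9 330.6] xyaw 79.9 tilt z [ 0. -0. -1.] F [-0.4 -0.3  0.2] open 1.0 grip 0.0
to [533  37 330] units [3.36 0.65 0.03]
to [533  37 191] units [3.36 0.65 6.98]
rz units -0.01
till_roll_1_center 0.54 [537.2  39.2  24.3]
wide_handle 0.8 [602.8 -22.   69.3]
wide_unit 0.74 [724.  -49.3  -3.5]
6.0
```

View pics/w1.png

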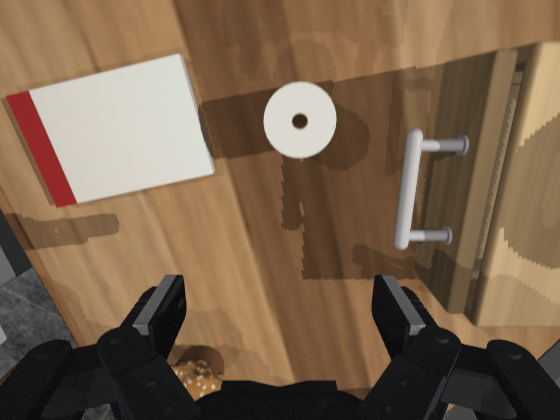

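The wrist view shows the white roll at (300,119), with the pad to its left clear of it. The bar handle's ends are at (414,133) and (402,245).

```bash
cat >> h.py <<'E'
def ray(cam,u,v,z):
    c=r.camera_params(cam);T=np.array(c["cam_to_world"]);d=T[:3,:3]@np.linalg.solve(np.array(c["K"]),[u,v,1]);return T[:3,3]+d*(z-T[2,3])/d[2]
E
python3 -c "
from h import *
print('roll',ray('wrist',300,119.5,57).round(1))
a,b=ray('wrist',413.5,133,73),ray('wrist',402,245,73);print(a.round(1),b.round(1),(a+b)/2,np.degrees(np.arctan2(*(a-b)[:2])))
for z,p in ((87,[(515,60),(470,300)]),): print([ray('wrist',*q,z).round(1) for q in p])
c=[ray('wrist',264,120,57),ray('wrist',336,120,57)];print(np.linalg.norm(c[0]-c[1]))
print(u2w(-125,0))"
```

```text
roll [534.9  38.6  57. ]
[608.1  17.6  73. ] [595.9 -64.3  73. ] [601.98672628 -23.35528587  73.        ] 8.51262340897653
[array([663.8,  51.9,  87. ]), array([ 639.2, -111.5,   87. ])]
51.41383127372496
[604.9371025  -27.07915924]
```

>>> {"method": "apply_moves", "body": {"commands": [[[0.86,0.185,0.9],[0,0,0],1],[[0.86,0.185,0.9],[0,0,0],1],[[0.86,0.185,0.9],[0,0,0],1],[[0.86,0.185,0.9],[0,0,0],1],[[0,0,1],[0,0,0],1],[[0,0,1],[0,0,0],1],[[0,0,1],[0,0,0],1],[[0,0,0.38],[0,0,0],1]]}}

```text
time_s: 7.0
position: [534.5, 36.1, 190.4]
tool_rot: [0.767, 0.642, -0.001, -0.0]
ft_force: [0.7, -0.2, -0.3]
opening: 0.999
grasp_force: 0.0
```

>>> {"method": "apply_moves", "body": {"commands": [[[0,0,0],[0,0,0],0],[[0,0,0],[0,0,0],-0.3],[[0,0,0],[0,0,0],-0.5],[[0,0,0],[0,0,0],-0.5],[[0,0,0],[0,0,0],-0.5]], "squeeze": 25}}

```text
time_s: 7.62
position: [534.9, 36.8, 191.9]
tool_rot: [0.767, 0.642, 0.0, 0.0]
ft_force: [-1.3, -1.2, 6.9]
opening: 0.609
grasp_force: 26.7
```

>>> {"method": "apply_moves", "body": {"commands": [[[0,0,-1],[0,0,0],-0.5],[[-0.8,0.08,-0.5],[0,0,0],-0.5],[[-1,0.1,0],[0,0,0],-0.5],[[-1,0.1,0],[0,0,0],-0.5],[[-1,0.1,0],[0,0,0],-0.5],[[-1,0.1,0],[0,0,0],-0.5],[[-1,0.1,0],[0,0,0],-0.5],[[-1,0.1,0],[0,0,0],-0.5]]}}

```text
time_s: 8.62
position: [524.4, -99.9, 221.3]
tool_rot: [0.766, 0.642, 0.0, 0.0]
ft_force: [-0.3, 0.6, -0.1]
opening: 0.61
grasp_force: 26.5
```

>>> {"method": "apply_moves", "body": {"commands": [[[-1,0.1,0],[0,0,0],-0.5],[[-1,0.1,0],[0,0,0],-0.5],[[-1,0.1,0.3],[0,0,0],-0.5],[[-0.5,0,0.5],[0,0,0],-0.5],[[0,0,0.45],[0,0,0],-0.5],[[0,0,0.2],[0,0,0],-0.5],[[0,0,0],[0,0,0],-0.5]]}}

```text
time_s: 9.5
position: [518.2, -168.1, 191.8]
tool_rot: [0.766, 0.643, -0.0, -0.0]
ft_force: [0.3, -0.5, 0.0]
opening: 0.608
grasp_force: 26.9
```

>>> {"method": "apply_moves", "body": {"commands": [[[0,0,0],[0,0,0],0.5],[[0,0,0],[0,0,0],0.8],[[0,0,0],[0,0,0],0.8],[[0,0,-1],[0,0,0],0.8],[[0,0,-1],[0,0,0],0.8],[[0,0,-1],[0,0,0],0.5],[[0.8,0.2,-1],[0,0,0],0],[[1,0.3,-1],[0,0,0],-0.3]]}}

```text
time_s: 10.5
position: [534.1, -135.6, 292.8]
tool_rot: [0.767, 0.642, -0.0, 0.0]
ft_force: [0.5, 0.2, -0.4]
opening: 0.353
grasp_force: 0.0
```

>>> {"method": "apply_moves", "body": {"commands": [[[1,0.4,0],[0,0,0],-0.39],[[1,0.4,0],[0,0,0],-0.39],[[1,0.4,0],[0,0,0],-0.39],[[1,0.4,0],[0,0,0],-0.39],[[1,0.4,0],[0,0,0],-0.39],[[1,0.4,0],[0,0,0],-0.39],[[0,0.03,0],[0,0,0],-0.39]]}}

```text
time_s: 11.38
position: [604.0, -23.7, 292.0]
tool_rot: [0.766, 0.643, 0.001, -0.0]
ft_force: [0.1, 0.3, -0.5]
opening: 0.302
grasp_force: 0.0
```

```bash
python3 -c "
from h import *
go([603,-24.5,223])
snap('wrist','w2')
for n in ('till_roll_1_center','wide_handle'):
  for m in r.mark_of('wrist',n): print(n,round(m['confidence'],2),w('wrist',m['at']).round(1))
"
```

```text
t 11.38 pos [604.  -23.7 292. ] xyaw 80.1 tilt z [ 0.001  0.001 -1.   ] F [ 0.1  0.3 -0.5] open 0.302 grip 0.0
to [603.  -24.5 223. ] units [-0.05 -0.04  3.45]
rz units 0.04
wide_handle 0.62 [603.4 -28.7  68.3]
wide_handle 0.56 [ 7.215e+02 -5.450e+01 -4.000e-01]
```

View pics/w2.png

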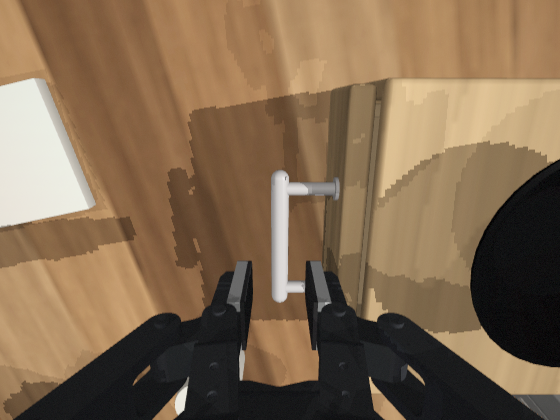

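The bar runs straight up the picture, from (280,175) to (279,298). It is centred between the fingertips at columns 245 and 315, so tool y is aligned.

```bash
python3 -c "
from h import *
a,b=ray('wrist',280,173,70),ray('wrist',279,300,70);m=(a+b)/2;print(a.round(1),b.round(1),m,np.linalg.norm(a-b))
go([m[0],m[1],223])"
```

```text
[610.5  15.1  70. ] [594.6 -70.7  70. ] [602.55231694 -27.78181615  70.        ] 87.2713937516185
t 11.53 pos [602.7 -26.5 291.9] xyaw 79.9 tilt z [-0.001 -0.001 -1.   ] F [-0.5 -0.2  1.3] open 0.309 grip 0.0
to [602.6 -27.8 223. ] units [-0.06  0.    3.44]
rz units 0.0
```

>>> {"method": "apply_moves", "body": {"commands": [[[0,0,0.7],[0,0,0],-0.39],[[0,0,0.7],[0,0,0],-0.39],[[0,0,0.7],[0,0,0],-0.39],[[0,0,0.7],[0,0,0],-0.39],[[0,0,0.6],[0,0,0],-0.39],[[0,0,0],[0,0,0],-0.8],[[0,0,0],[0,0,0],-0.9],[[0,0,0],[0,0,0],-0.9]], "squeeze": 40}}

```text
time_s: 12.52
position: [602.7, -25.8, 223.0]
tool_rot: [0.766, 0.642, -0.0, -0.001]
ft_force: [3.4, 2.1, -24.6]
opening: 0.109
grasp_force: 38.6
```

>>> {"method": "apply_moves", "body": {"commands": [[[0,-0.3,0],[0,0,0],-0.9],[[0,-0.7,0],[0,0,0],-0.9],[[0,-0.8,0],[0,0,0],-0.9],[[0,-0.8,0],[0,0,0],-0.9],[[0,-0.8,0],[0,0,0],-0.9],[[0,-0.8,0],[0,0,0],-0.9],[[0,-0.8,0],[0,0,0],-0.9],[[0,-0.8,0],[0,0,0],-0.9]]}}

```text
time_s: 13.52
position: [488.3, -5.5, 223.1]
tool_rot: [0.766, 0.642, -0.0, -0.001]
ft_force: [4.3, 0.8, -40.0]
opening: 0.108
grasp_force: 38.4
```

>>> {"method": "apply_moves", "body": {"commands": [[[0,-0.5,0],[0,0,0],-0.9],[[0,-0.3,0],[0,0,0],-0.9],[[0,-0.15,0],[0,0,0],-0.9],[[0,-0.1,0],[0,0,0],-0.9],[[0,0,0],[0,0,0],-0.9]]}}

```text
time_s: 14.15
position: [470.7, -2.5, 223.2]
tool_rot: [0.767, 0.642, 0.002, 0.001]
ft_force: [14.0, -4.3, -48.7]
opening: 0.108
grasp_force: 38.6
```

>>> {"method": "apply_moves", "body": {"commands": [[[0,-0.1,0],[0,0,0],-0.9],[[0,-0.05,0],[0,0,0],-0.9],[[0,0,0],[0,0,0],-0.9],[[0,0.1,0],[0,0,0],-0.7],[[0,0.05,0],[0,0,0],-0.5],[[0,0,0],[0,0,0],-0.39],[[0,0,0],[0,0,0],-0.39]]}}

```text
time_s: 15.02
position: [467.9, -1.9, 224.5]
tool_rot: [0.766, 0.642, 0.0, 0.0]
ft_force: [-0.2, 0.5, -0.2]
opening: 0.304
grasp_force: 0.0
```

>>> {"method": "apply_moves", "body": {"commands": [[[0,0,-1],[0,0,0],-0.39],[[0,0,-1],[0,0,0],-0.39],[[0,0,-1],[0,0,0],0],[[-0.7,0.3,-0.8],[0,0,0],0.5],[[-1,0.5,0],[0,0,0],1],[[-1,0.5,0],[0,0,0],1],[[-1,0.5,0],[0,0,0],1],[[-1,0.5,0],[0,0,0],1]]}}

```text
time_s: 16.02
position: [496.9, -103.1, 300.2]
tool_rot: [0.766, 0.642, -0.0, -0.0]
ft_force: [0.4, 0.7, -0.7]
opening: 0.998
grasp_force: 0.0
```

```bash
python3 -c "
from h import *
go([518.2,-168.1,300],[518.2,-168.1,191])
for c in ('top','side'):
  r.get_image(c)
  for n in ('till_roll_1_center','wide_handle','wide_floor'):
    for m in r.mark_of(c,n):
      if m['confidence']>.4: print(c,n,round(m['confidence'],2),w(c,m['at']).round(1))
print(u2w(-135,0),u2w(-260,0))
"
```

```text
t 16.02 pos [ 496.9 -103.1  300.2] xyaw 79.9 tilt z [-0. -0. -1.] F [ 0.4  0.7 -0.7] open 0.998 grip 0.0
to [ 518.2 -168.1  300. ] units [-3.01  1.62  0.01]
to [ 518.2 -168.1  191. ] units [-3.01  1.62  5.46]
rz units 0.01
top till_roll_1_center 0.82 [ 356.1 -507.    27.3]
top till_roll_1_center 0.6 [ 452.5 -328.4   25.9]
top till_roll_1_center 0.52 [ 333.2 -331.1   26.8]
top wide_handle 0.91 [ 4.706e+02 -2.000e-01  6.570e+01]
top wide_floor 0.72 [595.9 -30.3  25.8]
side till_roll_1_center 0.84 [ 454.5 -324.9   32.4]
side till_roll_1_center 0.64 [ 332.7 -326.4   24.5]
side till_roll_1_center 0.64 [ 357.9 -502.1   27.6]
side wide_handle 0.7 [467.1  -2.5  72.7]
side wide_handle 0.67 [725.3 232.6  -0.8]
side wide_handle 0.59 [ 602.4 -312.6  113.5]
side wide_floor 0.86 [592.3 -29.3  32. ]
[595.0920707  -25.32549198] [472.02917321  -3.40465122]
```

>>> {"method": "apply_moves", "body": {"commands": [[[-1,0.54,0.46],[0,0,0],1],[[-1,0.54,0.5],[0,0,0],1],[[-1,0.54,0.5],[0,0,0],1],[[0,0,1],[0,0,0],1],[[0,0,1],[0,0,0],1],[[0,0,1],[0,0,0],1],[[0,0,1],[0,0,0],1],[[0,0,0],[0,0,0],1]]}}

```text
time_s: 17.42
position: [518.2, -168.2, 189.0]
tool_rot: [0.767, 0.642, -0.001, -0.001]
ft_force: [-0.2, 0.7, 0.4]
opening: 1.003
grasp_force: 0.0
```

>>> {"method": "apply_moves", "body": {"commands": [[[0,0,0],[0,0,0],0],[[0,0,0],[0,0,0],-0.3],[[0,0,0],[0,0,0],-0.5],[[0,0,0],[0,0,0],-0.5],[[0,0,0],[0,0,0],-0.5]], "squeeze": 25}}

```text
time_s: 18.05
position: [518.7, -167.6, 191.6]
tool_rot: [0.766, 0.642, 0.0, 0.001]
ft_force: [-0.1, -1.6, 6.9]
opening: 0.615
grasp_force: 26.6
```

```bash
python3 -c "
from h import *
go([*u2w(-145,38),300],[*u2w(-145,38),219])"
```

```text
t 18.05 pos [ 518.7 -167.6  191.6] xyaw 79.9 tilt z [ 0.001 -0.001 -1.   ] F [-0.1 -1.6  6.9] open 0.615 grip 26.6
to [591.9  13.8 300. ] units [ 9.57  2.03 -5.42]
to [591.9  13.8 219. ] units [ 9.57  2.02 -1.37]
rz units 0.0
```

>>> {"method": "apply_moves", "body": {"commands": [[[0,0,-1],[0,0,0],-0.5],[[0,0.4,-1],[0,0,0],-0.5],[[0.57,0.4,-1],[0,0,0],-0.5],[[1,0.4,-1],[0,0,0],-0.5],[[1,0.4,-1],[0,0,0],-0.5],[[1,0.4,-0.4],[0,0,0],-0.5],[[1,0,0],[0,0,0],-0.5],[[1,0,0],[0,0,0],-0.5]]}}

```text
time_s: 19.05
position: [577.0, -63.4, 298.1]
tool_rot: [0.766, 0.642, -0.001, -0.0]
ft_force: [-0.9, -0.3, -1.0]
opening: 0.609
grasp_force: 26.6
```

>>> {"method": "apply_moves", "body": {"commands": [[[1,0,0],[0,0,0],-0.5],[[1,0,0],[0,0,0],-0.5],[[1,0,0],[0,0,0],-0.5],[[1,0,0.3],[0,0,0],-0.5],[[0,0,1],[0,0,0],-0.5],[[0,0,1],[0,0,0],-0.5],[[0,0,0.6],[0,0,0],-0.5],[[0,0,0.4],[0,0,0],-0.5]]}}

```text
time_s: 20.05
position: [591.3, 14.5, 232.3]
tool_rot: [0.766, 0.642, -0.0, -0.0]
ft_force: [-1.0, -0.1, 0.0]
opening: 0.617
grasp_force: 26.6
```

```bash
python3 -c "
from h import *
go([*u2w(-145,38),219.5])"
```

```text
t 20.05 pos [591.3  14.5 232.3] xyaw 79.9 tilt z [-0. -0. -1.] F [-1.  -0.1  0. ] open 0.617 grip 26.6
to [591.9  13.8 219.5] units [-0.03  0.03  0.64]
rz units 0.01
```

>>> {"method": "apply_moves", "body": {"commands": [[[0,0,0.3],[0,0,0],-0.5],[[0,0,0.25],[0,0,0],-0.5],[[0,0,0.07],[0,0,0],-0.5],[[0,0,0],[0,0,0],-0.5]]}}

```text
time_s: 20.55
position: [591.3, 14.2, 220.6]
tool_rot: [0.766, 0.642, 0.0, 0.0]
ft_force: [-0.5, -0.6, -0.5]
opening: 0.612
grasp_force: 26.6
```

>>> {"method": "apply_moves", "body": {"commands": [[[0,0,0.05],[0,0,0],-0.5],[[0,0,0],[0,0,0],0.3],[[0,0,0],[0,0,0],0.6],[[0,0,0],[0,0,0],0.6],[[0,0,-0.7],[0,0,0],0.6],[[0,0,-1],[0,0,0],0.6],[[0,0,-1],[0,0,0],0.6],[[0,0,-1],[0,0,0],0.6]]}}

```text
time_s: 21.55
position: [591.2, 14.2, 295.1]
tool_rot: [0.766, 0.642, 0.0, 0.0]
ft_force: [-0.1, 0.6, -0.4]
opening: 0.798
grasp_force: 0.0
```

```bash
python3 -c "
from h import *
go([452.5,-324,300],[452.5,-324,191])"
```

```text
t 21.55 pos [591.2  14.2 295.1] xyaw 79.9 tilt z [ 0.001  0.    -1.   ] F [-0.1  0.6 -0.4] open 0.798 grip 0.0
to [ 452.5 -324.   300. ] units [-17.86  -3.87  -0.25]
to [ 452.5 -324.   191. ] units [-17.86  -3.88   5.2 ]
rz units 0.01
```

>>> {"method": "apply_moves", "body": {"commands": [[[-1,-0.22,0],[0,0,0],0.8],[[-1,-0.22,0],[0,0,0],1],[[-1,-0.22,0],[0,0,0],1],[[-1,-0.22,0],[0,0,0],1],[[-1,-0.22,0],[0,0,0],1],[[-1,-0.22,0],[0,0,0],1],[[-1,-0.22,0],[0,0,0],1],[[-1,-0.22,0],[0,0,0],1]]}}

```text
time_s: 22.55
position: [528.1, -138.5, 293.4]
tool_rot: [0.766, 0.642, -0.0, -0.0]
ft_force: [-0.5, -1.3, -0.5]
opening: 1.0
grasp_force: 0.0
```

>>> {"method": "apply_moves", "body": {"commands": [[[-1,-0.22,0],[0,0,0],1],[[-1,-0.22,0],[0,0,0],1],[[-1,-0.22,0],[0,0,0],1],[[-1,-0.22,0],[0,0,0],1],[[-1,-0.22,0],[0,0,0],1],[[-1,-0.22,0],[0,0,0],1],[[-1,-0.22,0],[0,0,0],1],[[-1,-0.22,0],[0,0,0],1]]}}

```text
time_s: 23.55
position: [465.3, -289.8, 293.4]
tool_rot: [0.766, 0.642, -0.0, -0.0]
ft_force: [0.0, 0.1, 0.8]
opening: 0.999
grasp_force: 0.0
```

```bash
python3 -c "
from h import *
go([452.5,-324.5,300],[452.5,-324.5,191])
snap('wrist','w3');snap('side','s3')
for m in r.mark_of('wrist','till_roll_1_center'): print(round(m['confidence'],2),w('wrist',m['at']).round(1))
for m in r.mark_of('side','till_roll_1_center'): print(round(m['confidence'],2),w('side',m['at']).round(1))
a=cv2.imread('pics/w3.png');b=cv2.imread('pics/s3.png')[140:300,170:450]
cv2.imwrite('pics/ws3.png',np.hstack([cv2.resize(a,(400,300)),cv2.resize(b,(400,300))]))"
```

```text
t 23.55 pos [ 465.3 -289.8  293.4] xyaw 79.9 tilt z [-0. -0. -1.] F [0.  0.1 0.8] open 0.999 grip 0.0
to [ 452.5 -324.5  300. ] units [-1.82 -0.32 -0.33]
to [ 452.5 -324.5  191. ] units [-1.82 -0.32  5.12]
rz units 0.01
0.88 [ 452.4 -324.2   29.5]
0.73 [ 335.6 -328.    27.9]
0.36 [ 384.8 -205.5   33.9]
0.86 [ 333.3 -328.3   22.1]
0.75 [ 455.6 -324.9   31.6]
0.53 [ 360.  -503.9   28.7]
```

View pics/ws3.png

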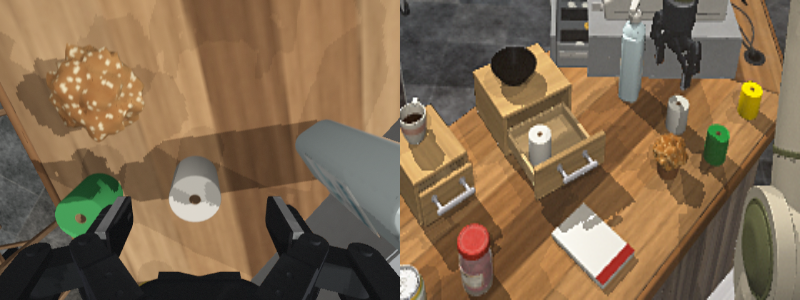

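The left half shows white roll B at (195,195) between the fingers, with the green look-alike clear of them. The right half shows roll A upright in the open drawer at (540,143). I'll grasp B.

>>> {"method": "apply_moves", "body": {"commands": [[[-0.9,-0.16,0],[0,0,0],1],[[-0.9,-0.16,0.2],[0,0,0],1],[[0,0,1],[0,0,0],1],[[0,0,1],[0,0,0],1],[[0,0,1],[0,0,0],1],[[0,0,1],[0,0,0],1],[[0,0,0.9],[0,0,0],1],[[0,0,0],[0,0,0],1]]}}

```text
time_s: 24.75
position: [452.8, -323.4, 190.2]
tool_rot: [0.766, 0.642, -0.001, -0.001]
ft_force: [-0.2, -0.0, 0.1]
opening: 0.999
grasp_force: 0.0
```

>>> {"method": "apply_moves", "body": {"commands": [[[0,0,0],[0,0,0],0],[[0,0,0],[0,0,0],-0.3],[[0,0,0],[0,0,0],-0.5],[[0,0,0],[0,0,0],-0.5],[[0,0,0],[0,0,0],-0.5]], "squeeze": 25}}

```text
time_s: 25.38
position: [453.6, -323.2, 192.3]
tool_rot: [0.766, 0.642, 0.0, 0.001]
ft_force: [-0.9, -0.3, 7.7]
opening: 0.612
grasp_force: 26.3
```

```bash
python3 -c "
from h import *
go([*u2w(-145,-38),305],[*u2w(-145,-38),219])"
```

```text
t 25.38 pos [ 453.6 -323.2  192.3] xyaw 79.9 tilt z [ 0.001 -0.001 -1.   ] F [-0.9 -0.3  7.7] open 0.612 grip 26.3
to [578.6 -61.  305. ] units [14.    3.87 -5.64]
to [578.6 -61.  219. ] units [14.    3.86 -1.34]
rz units 0.01
```

>>> {"method": "apply_moves", "body": {"commands": [[[0,0,-1],[0,0,0],-0.5],[[0,0,-1],[0,0,0],-0.5],[[0.5,0,-1],[0,0,0],-0.5],[[1,0.1,-1],[0,0,0],-0.5],[[1,0.2,-1],[0,0,0],-0.5],[[1,0.4,-0.6],[0,0,0],-0.5],[[1,0.4,0],[0,0,0],-0.5],[[1,0.4,0],[0,0,0],-0.5]]}}

```text
time_s: 26.38
position: [503.1, -217.9, 304.0]
tool_rot: [0.766, 0.643, 0.0, 0.0]
ft_force: [-0.7, 0.4, -1.3]
opening: 0.61
grasp_force: 26.6
```

>>> {"method": "apply_moves", "body": {"commands": [[[1,0.4,0],[0,0,0],-0.5],[[1,0.4,0],[0,0,0],-0.5],[[1,0.4,0],[0,0,0],-0.5],[[1,0.4,0],[0,0,0],-0.5],[[1,0.4,0],[0,0,0],-0.5],[[1,0.37,0],[0,0,0],-0.5],[[1,0,0],[0,0,0],-0.5],[[1,0,0],[0,0,0],-0.5]]}}

```text
time_s: 27.38
position: [576.8, -69.2, 303.4]
tool_rot: [0.766, 0.642, -0.0, -0.0]
ft_force: [-0.7, 0.2, -0.9]
opening: 0.609
grasp_force: 26.6
```

```bash
python3 -c "
from h import *
go([*u2w(-145,-38),219])"
```

```text
t 27.38 pos [576.8 -69.2 303.4] xyaw 79.9 tilt z [-0. -0. -1.] F [-0.7  0.2 -0.9] open 0.609 grip 26.6
to [578.6 -61.  219. ] units [0.42 0.02 4.22]
rz units 0.01
```

>>> {"method": "apply_moves", "body": {"commands": [[[0.4,0,0.3],[0,0,0],-0.5],[[0,0,1],[0,0,0],-0.5],[[0,0,1],[0,0,0],-0.5],[[0,0,0.8],[0,0,0],-0.5],[[0,0,0.5],[0,0,0],-0.5],[[0,0,0.3],[0,0,0],-0.5],[[0,0,0.2],[0,0,0],-0.5],[[0,0,0.05],[0,0,0],-0.5]]}}

```text
time_s: 28.38
position: [578.3, -62.7, 220.5]
tool_rot: [0.766, 0.642, 0.0, 0.0]
ft_force: [-1.2, -0.0, -0.4]
opening: 0.612
grasp_force: 26.6
```

>>> {"method": "apply_moves", "body": {"commands": [[[0,0,0],[0,0,0],-0.5]]}}

```text
time_s: 28.5
position: [578.3, -62.7, 220.7]
tool_rot: [0.766, 0.642, 0.0, 0.0]
ft_force: [1.0, -0.7, -0.5]
opening: 0.61
grasp_force: 26.6
```

>>> {"method": "apply_moves", "body": {"commands": [[[0,0,0.03],[0,0,0],-0.5],[[0,0,0],[0,0,0],0.3],[[0,0,0],[0,0,0],0.6],[[0,0,0],[0,0,0],0.6],[[0,0,-0.7],[0,0,0],0.6],[[0,0,-1],[0,0,0],0.6],[[0,0,-1],[0,0,0],0.6],[[0,0,-1],[0,0,0],0.6]]}}

```text
time_s: 29.5
position: [578.2, -62.7, 295.5]
tool_rot: [0.766, 0.642, 0.0, 0.0]
ft_force: [0.2, -0.7, 0.4]
opening: 0.802
grasp_force: 0.0
```

>>> {"method": "apply_moves", "body": {"commands": [[[-1,-0.5,-0.5],[0,0,0],0.6],[[-1,-0.5,-0.5],[0,0,0],0.6],[[-1,-0.5,-0.5],[0,0,0],0.6],[[-1,-0.5,-0.5],[0,0,0],0.6],[[-1,-0.5,0],[0,0,0],0.6],[[-1,-0.5,0],[0,0,0],0.6],[[-1,-0.5,0],[0,0,0],0.6],[[0,0,0],[0,0,0],0.6]]}}

```text
time_s: 30.5
position: [483.9, -189.6, 334.6]
tool_rot: [0.767, 0.641, -0.0, 0.0]
ft_force: [0.4, 0.8, -0.2]
opening: 0.796
grasp_force: 0.0
```

```bash
python3 -c "
from h import *
go([578.6,-61,219])
a,_=snap('wrist','w4');b,_=snap('side','s4');snap('top','t4')
inv=lambda p:np.array([[np.cos(YW),np.sin(YW)],[-np.sin(YW),np.cos(YW)]])@(p[:2]-U)
for c in('side','top','wrist'):
  for n in('till_roll_1_center','wide_handle'):
    for m in r.mark_of(c,n):
      p=w(c,m['at']);print(c,n,round(m['confidence'],2),p.round(1),'unit',inv(p).round(1))
cv2.imwrite('pics/ws4.png',np.hstack([cv2.resize(a,(400,300)),cv2.resize(b[140:300,170:450],(400,300))])[:,:,::-1])"
```

```text
t 30.5 pos [ 483.9 -189.6  334.6] xyaw 79.8 tilt z [-0.    -0.001 -1.   ] F [ 0.4  0.8 -0.2] open 0.796 grip 0.0
to [578.6 -61.  219. ] units [7.17 3.52 5.77]
rz units -0.02
side till_roll_1_center 0.68 [575.9 -62.1  57.8] unit [-147.4  -39.6]
side till_roll_1_center 0.63 [ 354.5 -504.7   30.7] unit [-287.8 -514.2]
side wide_handle 0.96 [467.3  -1.2  69.7] unit [-265.1    1.3]
side wide_handle 0.51 [633.8 432.2 101.3] unit [-177.2  457.2]
top till_roll_1_center 0.75 [ 354.6 -505.2   26.4] unit [-287.6 -514.6]
top till_roll_1_center 0.74 [579.2 -66.   56.7] unit [-143.5  -42.9]
top till_roll_1_center 0.52 [ 332.9 -328.2   27.9] unit [-340.  -344.2]
wrist till_roll_1_center 0.69 [578.3 -63.1  56.1] unit [-144.9  -40.2]
wrist wide_handle 0.15 [ 388.9 -207.1   38. ] unit [-306.1 -215.2]
```

View pics/ws4.png

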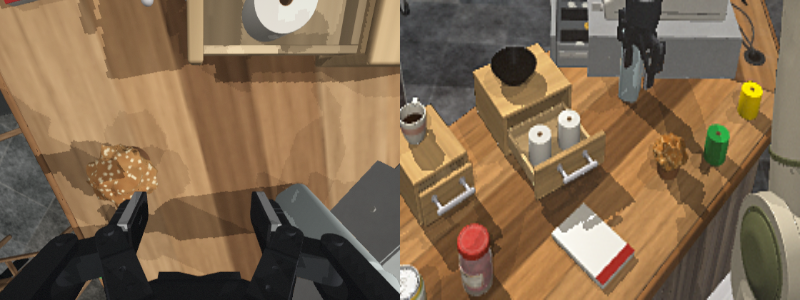

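The side view shows both white rolls upright in the fully open drawer, at (540,143) and (569,128). The handle reads 260–265 mm out from the unit's origin, against 260 mm at the stop, and the gripper touches nothing. I'm handing the job in.

```bash
python3 -c "
from station import r
print(r.job_done(), r.state()['time_s'])"
```

```text
the job is handed in; nothing more can be done
the job is handed in; nothing more can be done
```

The wide drawer is pulled out to its stop with both white till rolls standing upright on its floor, the narrow drawer and everything else were left untouched, and the job was handed in at about 31 s; no verdict was returned.

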